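# Check a centrifuge cap on the thread gauge

## Robot

A 7-joint arm with a two-finger parallel gripper is mounted at the origin on the work surface. World frame = base frame: x ahead of the robot, y to its left, z up, the work surface at z = 0. Lengths are in m, angles in rad, forces in N, time in s.
With the tool pointing down it reaches from about 0.4 to 0.875 m from the base axis. Payload 6.5 kg.
Tool frame: the origin (TCP) lies where the fingers leave the gripper's body, on its centre line; the fingertips stand 64 mm ahead of it and the grasp point (between the pads) lies 45 mm ahead of it; z points along the fingers, y is the line along which they close (so a half turn about z gives the same grasp; the last joint's range is limited). The gripper opens to 88 mm and grips with 3 to 60 N. Pads are 18 mm wide; open, the fingers measure 123 mm over their backs; the gripper's body (75 mm by 187 mm) begins 45 mm behind the grasp point.
Start: joints at [-1.257, 0.536, -0.004, 1.538, 0.003, 1.067, -0.071], TCP at [0.241, 0.604, 0.303] pointing down, gripper open.
Joint ranges: [-2.7, 2.7], [-0.37, 2.16], [-1.27, 1.26], [0.24, 2.4], [-1.31, 4.45], [0.19, 1.91], [-2.76, 2.76]. Speed limits (rad/s): [2.39, 2.39, 3.14, 3.14, 3.14, 3.14, 3.14].

## Interface

Orientations are given as [roll, pitch, yaw] about the fixed x, y, z axes, in that order (R = Rz(yaw) Ry(pitch) Rx(roll)).
In Python, from cell import robot gives the robot as it stands. The module is installed in compiled form; this text tells all that it offers.
- The arm moves only by the shell command python3 -m creep 'ROWS' [OPENING]. ROWS is JSON, a list of rows, each an object of numbers: "dx", "dy", "dz": the shift along the tool's x, y, z in units of 40 mm (1.0 is 40 mm); "rx", "ry", "rz": the turn, a rotation vector about the tool's x, y, z in units of 8 degrees (1.0 is 8 degrees). A call has 1 to 8 rows; each row shifts and turns the commanded pose from where the row before left it, along the tool's axes as they then stand; what a row does not reach is not made up. A row lasts 1/10 s, in which the tool goes at most 50 mm and 8.59 degrees, less where a joint would pass 70% of its speed; a pose out of reach is approached as far as the arm can. A call is refused whole if a number of a shift passes 1 or a number of a turn 1, either way. A call with a gripper value outside its range is refused whole. OPENING is the gripper command: -1 is shut, 1 is fully open, values between are in proportion, set as the call begins (- or left out, the last holds). The fingers move at their own pace and stop on an object; the grip force is fixed at half the most. Time passes only in rows, so rows that do not move let the fingers close. It gives the time, the measured TCP pose, the force, the opening and the grip force at its end, in the units of the state.
- robot.state(): the state, without advancing time (a new reading comes with each control period).
- robot.grab_frame(name): name is "side" or "top" or "wrist"; returns a dict with "pixels" (400x640x3 uint8, blue, green, red), "intrinsics" (3x3 intrinsics, pixels), "R" (3x3) and "t" (3): a world point X has camera coordinates R X + t. Camera axes: x right, y down, z forward; pixel columns grow to the right and rows downward; lengths in m; the calibration is good to about 2 mm. A picture is of the moment at which its call begins. There is no depth.
- robot.sign_off(): hands the job in; it is judged then, once.
The state is a dict: "t": time; "joint_pos": joint angles; "joint_velocities": joint speeds; "effort": joint torques, N m; "tool_pos": TCP position; "orientation": TCP orientation; "wrist_force": force on the tool from outside, world axes, zero at the start; "ft_torque": the same for the moment, N m; "gripper_width": finger opening in m; "grip_force": force on a finger pad.
Only numpy, scipy, OpenCV 4.12 (cv2) and the standard library are available. Lean on these libraries where they do the work, as an engineer would, in place of code of your own. Each camera call takes 0.05 s, during which the arm holds its last target. There are 200 camera calls.

## Task

Take the white screw cap standing on the square cork mat and check its thread on the steel plug gauge: set it on with its ears in line with the two index pins and turn it clockwise (seen from above) until it stops. Then unscrew it and stand it upright in the grey tray: in the large compartment if it turned fully home, with its skirt down on the gauge's plate, or in the small compartment if it stopped short. Leave the other cap, on the round dish, where it is.

Things in the scene. Friction and masses are not known exactly. Their poses are not given: they have to be found in the camera images.
- cap_a: White plastic screw cap, 90 g: open skirt 60 mm across (bore 54), 40 mm high; on it a round grip knob 38 mm across, 30 mm high (70 mm in all). Two ears along its +x and -x reach 39 mm from the axis; two thread lugs lie inside below them. Origin: on the axis at the skirt's lower edge, z up. The cap to check is whichever of cap_a, cap_b stands on the cork mat at the start; either may be sound or faulty.
- cap_b: The second cap, alike from outside: same sizes, origin and axes as cap_a. Whichever cap is not on the cork mat stands on a round metal dish (92 mm across, 3 mm thick) on the robot's right, and stays there.
- gauge: Fixed steel gauge: a dark plate 130 (its x) by 80 mm (its y), 18 mm thick, with an upright threaded plug 44 mm across at its middle. Origin: on the plug's axis at the plate's underside, z up. Two 8 mm high index pins stand at x = +55 and -55 mm. Ears along its x, either way round (10 deg anticlockwise to 25 deg clockwise will do), the cap drops onto the thread, lower edge 30 mm above this origin.
- plug_tip (a point): The plug's blunt top, on its axis, 33 mm above the plate. Right-hand thread, 9 mm fall per rad, 2 mm play: turned clockwise and let down or lightly pressed, a sound cap stops after 80 deg, its edge on the plate (18 mm above the gauge's origin); a faulty one after 28 deg, edge at 26 mm. Turn back to the index line before lifting off. Beyond the stop, the grip may slip round the knob.
- mat: Fixed square cork mat, 95 by 95 mm, 3 mm thick, on which the cap to check stands at its middle. Origin: centre of its underside.
- tray: Fixed grey open tray, 280 (its x) by 130 mm (its y), walls 22 mm high, floor 4 mm thick. A cross wall at x = +25 mm parts it: large compartment from x = -136 to +23 mm (middle -56), small one from +27 to +136 mm (middle +81). +x points away from the robot: the large compartment is the nearer. Origin: centre of its underside.
Not all that is in view belongs to the job. What is shaped like the cap_a but pink or red is not meant. There is more than one size of the mat; the job needs the larger.

How it is judged:
By the outcome, as a careful person would: the job done as asked, in the order asked, and still so for the second after the job is handed in, with the robot touching nothing.
It also fails if it takes over 51 s, if anything falls off the work surface, if the arm or the gripper's body presses on something with over 40 N, if the wrist force passes 120 N, or if a joint passes its speed limit or range.

## Working session

There is one attempt and no reset: what is moved stays moved. The work goes in short steps, Python scripts to look and compute and a shell command to move; the robot and the scene stay as the last step left them, time stands still between calls to the robot, and variables do not carry over. Pictures are saved under pics/ and viewed, at most 10 in all, crops included, and the job is handed in when it is done.

```bash
mkdir -p pics; cat > h.py <<'E'
from cell import robot
import numpy as np, cv2, pickle
def grab(n,f):
    g=robot.grab_frame(n); cv2.imwrite(f'pics/{f}.png',g['pixels']); pickle.dump({k:np.array(g[k]) for k in g},open(f'{f}.pkl','wb')); return g
def load(f): return pickle.load(open(f'{f}.pkl','rb'))
def ray(g,p):
    K,R,t=map(np.array,(g['intrinsics'],g['R'],g['t'])); d=R.T@np.linalg.inv(K)@np.array([p[0],p[1],1.]); return -R.T@t,d
def atz(g,p,z):
    c,d=ray(g,p); return c+d*(z-c[2])/d[2]
def tri(obs):
    A=np.zeros((3,3));b=np.zeros(3)
    for g,p in obs:
        c,d=ray(g,p); d=d/np.linalg.norm(d); P=np.eye(3)-np.outer(d,d); A+=P;b+=P@c
    X=np.linalg.solve(A,b); return X
def proj(g,X):
    q=np.array(g['intrinsics'])@(np.array(g['R'])@np.array(X)+np.array(g['t'])); return q[:2]/q[2]
E
python3 - <<'E'
from h import *
a=grab('top','top0');b=grab('side','side0')
print(robot.state())
E
```

```text
{'t': 0.1, 'joint_pos': array([-1.25717346,  0.53709289, -0.00440895,  1.53875075,  0.00255252,
        1.06728125, -0.07119587]), 'joint_velocities': array([-0.00046518, -0.00111701,  0.00086624, -0.00270222, -0.00209265,
       -0.00170649, -0.00069432]), 'effort': array([ 1.91541221e-03, -5.72078419e+01,  9.93475020e-01, -2.52232146e+01,
       -5.62263583e-02,  1.34653947e-02,  5.24362804e-05]), 'tool_pos': array([0.24083758, 0.60325949, 0.30193445]), 'orientation': array([-3.14006840e+00,  8.67035845e-05,  2.76179721e+00]), 'wrist_force': array([ 0.18052415, -0.4721028 , -0.21992878]), 'ft_torque': array([-0.02981765,  0.0289811 ,  0.00536232]), 'grip_force': 0.0, 'gripper_width': 0.08797814747129566}
```

View pics/top0.png

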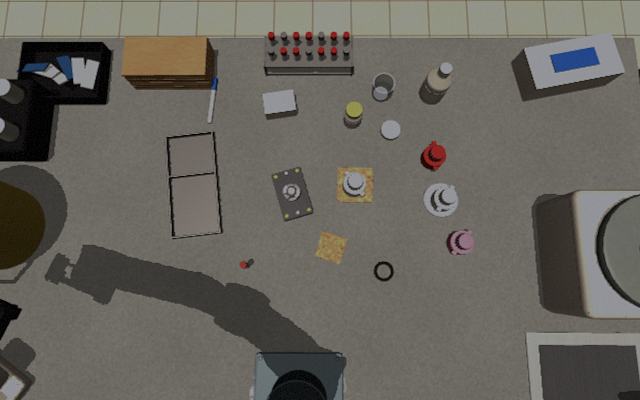

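View pics/side0.png

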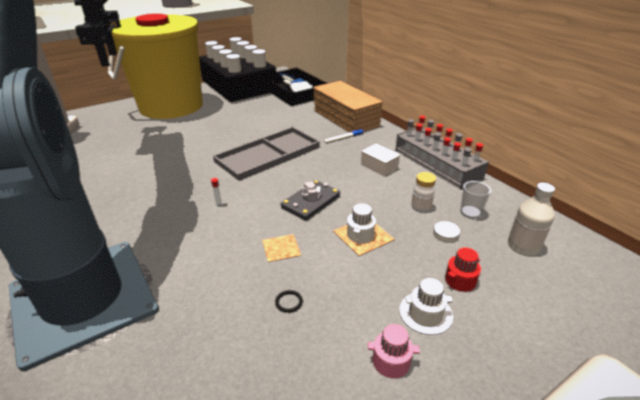

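Top view: the caps are a white one on the large cork mat (355,184), a white one on the round dish (445,198), a red one (434,155) and a pink one (461,241). The smaller mat at (331,247) is empty. The gauge is at (292,193) and the tray at (194,185). By the description I choose the white cap on the large mat, and check it in one close crop.

```bash
python3 - <<'E'
from h import *
a=load('top0');b=load('side0')
A=cv2.resize(a['pixels'][160:225,265:380],None,fx=6.9,fy=6.9,interpolation=cv2.INTER_CUBIC)[:, :793]
B=cv2.resize(b['pixels'][165:260,270:400],None,fx=1,fy=1)
B=cv2.resize(b['pixels'][172:256,275:400],(220,148),interpolation=cv2.INTER_CUBIC)
B=np.pad(B,((0,0),(0,A.shape[1]-220),(0,0)))
cv2.imwrite('pics/crop0.png',np.vstack([A,B])); print(A.shape)
for n,p,z in [('cap top',(355,181),.073),('mat',(355,184),.003),('gauge plug',(291.5,191.5),.051),('tray c1',(168,137),.022),('tray c2',(214,132),.022),('tray c3',(221,234),.022),('tray c4',(173,238),.022)]: print(n,atz(a,p,z).round(3))
print('cam',(-a['R'].T@a['t']).round(3),(-b['R'].T@b['t']).round(3))
for o in [('cap top',(355,181),(362,210)),('plug',(291,191),(311,185)),('trayc2',(214,132),(319,144))]:
  print(o[0],tri([(a,o[1]),(b,o[2])]).round(3))
E
```

```text
(448, 793, 3)
cap top [ 0.533 -0.14   0.073]
mat [ 0.541 -0.146  0.003]
gauge plug [0.51  0.021 0.051]
tray c1 [0.666 0.36  0.022]
tray c2 [0.68  0.236 0.022]
tray c3 [0.403 0.204 0.022]
tray c4 [0.392 0.329 0.022]
cam [ 0.296 -0.049  1.097] [ 0.071 -0.675  0.593]
cap top [ 0.534 -0.141  0.068]
plug [0.512 0.022 0.049]
trayc2 [0.682 0.239 0.013]
```

View pics/crop0.png

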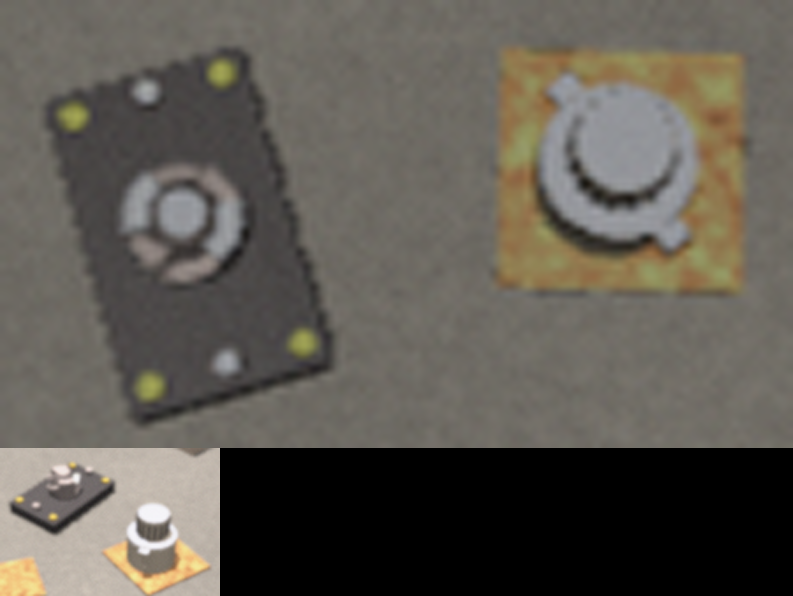

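The crop confirms it: white cap, knob top at crop (625,147), ears at (564,92) and (676,233), on the large mat. The gauge pins are at (147,92) and (226,362), with the plug tip at (182,213). Next I work out the angles and the move to above the cap.

```bash
cat >> h.py <<'E'
def cp(x,y): return (265+(x+.5)/6.9-.5,160+(y+.5)/6.9-.5)
from scipy.spatial.transform import Rotation as Ro
def delta(X,yaw=None):
    s=robot.state(); p=s['tool_pos']; R=Ro.from_euler('xyz',s['orientation'])
    print('pose',p.round(4),np.degrees(s['orientation']).round(2),'q7',s['joint_pos'][6].round(2))
    print('units tool', (R.inv().apply(np.array(X)-p)/.04).round(3), end=' ')
    if yaw is not None:
        T=Ro.from_euler('xyz',[np.pi,0,yaw]); print('rot units',np.degrees((R.inv()*T).as_rotvec()/8).round(3))
    else: print()
E
python3 - <<'E'
from h import *
a=load('top0')
def ang(p,q): v=(q-p)[:2]; return np.degrees(np.arctan2(v[1],v[0])).round(1), np.linalg.norm(v).round(4), ((p+q)/2).round(4)
print('cap',ang(atz(a,cp(676,233),.035),atz(a,cp(564,92),.035)))
print('pins',ang(atz(a,cp(226,362),.026),atz(a,cp(147,92),.026)))
print('plug',atz(a,cp(182,213),.051), 'knob',atz(a,cp(625,147),.073))
print('mat',atz(a,cp(622,170),.003))
delta([.535,-.141,.30],1.31)
E
```

```text
cap (np.float64(37.4), np.float64(0.0686), array([ 0.536 , -0.1417,  0.035 ]))
pins (np.float64(16.8), np.float64(0.1094), array([0.5128, 0.0227, 0.026 ]))
plug [0.51260263 0.02268601 0.051     ] knob [ 0.53306098 -0.14033156  0.073     ]
mat [ 0.54008654 -0.14529672  0.003     ]
pose [0.2408 0.6033 0.3019] [-179.91    0.    158.24] q7 -0.07
units tool [-13.728 -14.554   0.072] rot units [-8.0000e-03  8.0000e-03  1.0398e+01]
```

```bash
R='';python3 -m creep '[{"dx":-0.75,"dy":-0.8},{"dx":-0.75,"dy":-0.8},{"dx":-0.75,"dy":-0.8},{"dx":-0.75,"dy":-0.8},{"dx":-0.75,"dy":-0.8},{"dx":-0.75,"dy":-0.8},{"dx":-0.75,"dy":-0.8},{"dx":-0.75,"dy":-0.8}]' 1
python3 -m creep '[{"dx":-0.75,"dy":-0.8},{"dx":-0.75,"dy":-0.8},{"dx":-0.75,"dy":-0.8},{"dx":-0.75,"dy":-0.8},{"dx":-0.75,"dy":-0.8},{"dx":-0.75,"dy":-0.8},{"dx":-0.75,"dy":-0.8},{"dx":-0.75,"dy":-0.8}]'
python3 -m creep '[{"rz":1},{"rz":1},{"rz":1},{"rz":1},{"rz":1},{"rz":1},{"rz":0.6},{}]'
python3 - <<'E'
from h import *
delta([.535,-.141,.24],np.radians(105)); print(robot.state()['joint_pos'].round(2))
E
```

```text
pose [0.2408 0.6033 0.3019] [-179.91    0.    158.24] q7 -0.07
units tool [-13.728 -14.552   1.572] rot units [-1.000e-02  6.000e-03  6.655e+00]
[-1.26  0.54 -0.    1.54  0.    1.07 -0.07]$[0]: bad value
$[0]: bad value
$[0]: bad value
```

```bash
python3 -m creep '[{"dx":-0.75,"dy":-0.8,"dz":0,"rx":0,"ry":0,"rz":0}]' 1
```

```text
t: 0.2
tool_pos: [0.253, 0.5663, 0.3018]
orientation: [3.14, -0.003, 2.769]
wrist_force: [0.6, 0.5, -0.1]
gripper_width: 0.0883
grip_force: 0.0
```

All six keys are needed in every row.

```bash
python3 -m creep '[{"dx":-0.75,"dy":-0.8,"dz":0,"rx":0,"ry":0,"rz":0},{"dx":-0.75,"dy":-0.8,"dz":0,"rx":0,"ry":0,"rz":0},{"dx":-0.75,"dy":-0.8,"dz":0,"rx":0,"ry":0,"rz":0},{"dx":-0.75,"dy":-0.8,"dz":0,"rx":0,"ry":0,"rz":0},{"dx":-0.75,"dy":-0.8,"dz":0,"rx":0,"ry":0,"rz":0},{"dx":-0.75,"dy":-0.8,"dz":0,"rx":0,"ry":0,"rz":0},{"dx":-0.75,"dy":-0.8,"dz":0,"rx":0,"ry":0,"rz":0},{"dx":-0.75,"dy":-0.8,"dz":0,"rx":0,"ry":0,"rz":0}]' 1
python3 -m creep '[{"dx":-0.75,"dy":-0.8,"dz":0,"rx":0,"ry":0,"rz":0},{"dx":-0.75,"dy":-0.8,"dz":0,"rx":0,"ry":0,"rz":0},{"dx":-0.75,"dy":-0.8,"dz":0,"rx":0,"ry":0,"rz":0},{"dx":-0.75,"dy":-0.8,"dz":0,"rx":0,"ry":0,"rz":0},{"dx":-0.75,"dy":-0.8,"dz":0,"rx":0,"ry":0,"rz":0},{"dx":-0.75,"dy":-0.8,"dz":0,"rx":0,"ry":0,"rz":0},{"dx":-0.75,"dy":-0.8,"dz":0,"rx":0,"ry":0,"rz":0},{"dx":0,"dy":0,"dz":0,"rx":0,"ry":0,"rz":1}]'
python3 -m creep '[{"dx":0,"dy":0,"dz":0.3,"rx":0,"ry":0,"rz":1},{"dx":0,"dy":0,"dz":0.3,"rx":0,"ry":0,"rz":1},{"dx":0,"dy":0,"dz":0.3,"rx":0,"ry":0,"rz":1},{"dx":0,"dy":0,"dz":0,"rx":0,"ry":0,"rz":1},{"dx":0,"dy":0,"dz":0,"rx":0,"ry":0,"rz":1},{"dx":0,"dy":0,"dz":0,"rx":0,"ry":0,"rz":0.6},{"dx":0,"dy":0,"dz":0,"rx":0,"ry":0,"rz":0}]'
python3 - <<'E'
from h import *
delta([.535,-.141,.24],np.radians(105)); print(robot.state()['joint_pos'].round(2))
E
```

```text
t: 1.0
tool_pos: [0.3852, 0.2343, 0.3026]
orientation: [-3.142, -0.0, 2.762]
wrist_force: [1.2, -1.1, 0.3]
gripper_width: 0.0882
grip_force: 0.0
t: 1.8
tool_pos: [0.4979, -0.0564, 0.3029]
orientation: [-3.14, 0.003, 2.614]
wrist_force: [-0.4, 0.2, 0.5]
gripper_width: 0.088
grip_force: 0.0
t: 2.5
tool_pos: [0.4968, -0.0496, 0.2664]
orientation: [-3.141, 0.0, 1.84]
wrist_force: [-0.2, -0.9, -0.5]
gripper_width: 0.0882
grip_force: 0.0
pose [ 0.4968 -0.0496  0.2664] [-179.96    0.    105.42] q7 0.5
units tool [-2.456  0.315  0.661] rot units [-0.005  0.     0.052]
[-0.4   0.36  0.51  1.99 -0.23  0.85  0.5 ]
```

```bash
python3 - <<'E'
from h import *
grab('wrist','w1')
E
python3 -m creep '[{"dx":-0.8,"dy":0.1,"dz":0.2,"rx":0,"ry":0,"rz":0.05},{"dx":-0.8,"dy":0.1,"dz":0.2,"rx":0,"ry":0,"rz":0},{"dx":-0.8,"dy":0.1,"dz":0.2,"rx":0,"ry":0,"rz":0},{"dx":0,"dy":0,"dz":0,"rx":0,"ry":0,"rz":0},{"dx":0,"dy":0,"dz":0,"rx":0,"ry":0,"rz":0}]'
python3 - <<'E'
from h import *
grab('wrist','w2')
a,b=load('w1'),load('w2')
cv2.imwrite('pics/w12.png',cv2.resize(np.hstack([a['pixels'],b['pixels']]),(800,250)))
for g in(a,b): print([proj(g,X).round(0) for X in ([.534,-.141,.073],[.5126,.0227,.051])])
delta([.535,-.141,.24],np.radians(105))
E
```

```text
t: 3.05
tool_pos: [0.5334, -0.1397, 0.2424]
orientation: [-3.141, -0.0, 1.833]
wrist_force: [-0.1, 1.6, 0.2]
gripper_width: 0.0879
grip_force: 0.0
[array([332., 283.]), array([358., 109.])]
[array([321., 194.]), array([350., -23.])]
pose [ 0.5334 -0.1387  0.2425] [-1.7997e+02 -5.0000e-02  1.0512e+02] q7 0.71
units tool [-0.067  0.024  0.063] rot units [-0.003 -0.007  0.015]
```

View pics/w12.png

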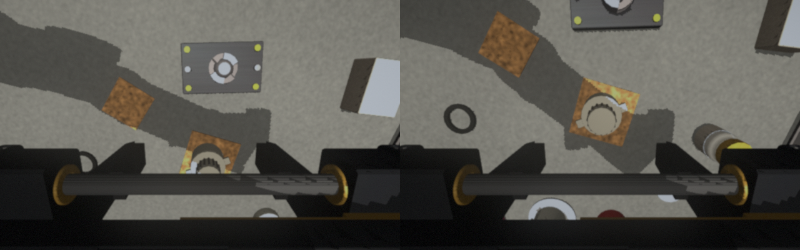

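Left picture: the gauge plug is at (358,110) in full pixels, where it was predicted. Right picture: the knob top is at (322,194), against a prediction of (321,194). Next I triangulate both.

```bash
python3 - <<'E'
from h import *
t,a,b,s=load('top0'),load('w1'),load('w2'),load('side0')
def cen(g,x,y,r,th=150):
    m=cv2.cvtColor(g['pixels'],cv2.COLOR_BGR2GRAY)[y-r:y+r,x-r:x+r]; yy,xx=np.nonzero(m>th); return (x-r+xx.mean(),y-r+yy.mean())
p1=cen(a,299,110,7,120);p2=cen(a,413,110,7,120);pl=cen(a,358,110,9,140); print(p1,p2,pl)
P1=tri([(t,cp(226,362)),(a,p1)]);P2=tri([(t,cp(147,92)),(a,p2)])
P1b=tri([(t,cp(147,92)),(a,p1)]);print('swap',P1b)
for P in(P1,P2): print(P.round(4))
q1,q2=atz(a,p1,.026),atz(a,p2,.026); v=q2-q1; print('wrist pins',q1.round(4),q2.round(4),np.degrees(np.arctan2(v[1],v[0])))
print('plug',tri([(t,cp(182,213)),(a,pl)]).round(4))
print('knob',tri([(t,cp(625,147)),(b,(322,194))]).round(4), tri([(t,cp(625,147)),(s,(362,209))]).round(4))
delta([.5335,-.140,.112],np.radians(105))
cv2.imwrite('pics/capclose.png',cv2.resize(b['pixels'][120:240,250:400],None,fx=4,fy=4,interpolation=cv2.INTER_CUBIC))
E
```

```text
(np.float64(299.5232558139535), np.float64(110.4186046511628)) (np.float64(411.73493975903614), np.float64(107.6144578313253)) (np.float64(358.0744680851064), np.float64(109.33333333333333))
swap [0.48043633 0.01317147 0.36035934]
[0.46   0.0068 0.0285]
[0.5607 0.0372 0.0443]
wrist pins [0.4599 0.0068 0.026 ] [0.5656 0.0387 0.026 ] 16.79543390275344
plug [0.5122 0.0225 0.0532]
knob [ 0.5347 -0.1413  0.0693] [ 0.5342 -0.1409  0.0712]
pose [ 0.5334 -0.1387  0.2425] [-1.7997e+02 -5.0000e-02  1.0512e+02] q7 0.71
units tool [-0.036 -0.005  3.263] rot units [-0.003 -0.007  0.015]
```

View pics/capclose.png

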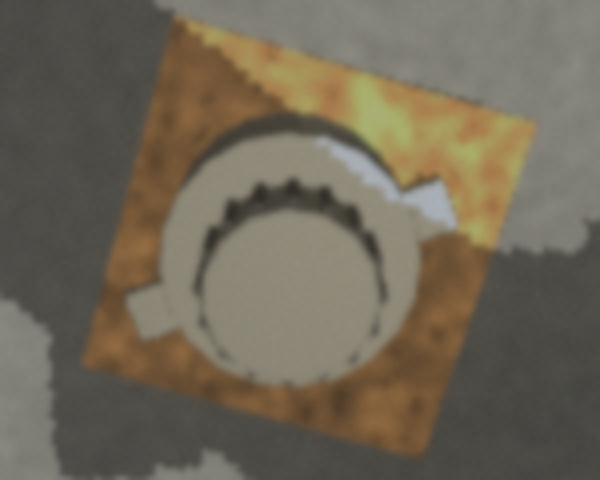

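```bash
python3 - <<'E'
from h import *
b=load('w2')
for z in(.03,.037):
  v=atz(b,(250+430/4,120+205/4),z)-atz(b,(250+155/4,120+311/4),z); print(np.degrees(np.arctan2(v[1],v[0])),np.linalg.norm(v))
E
python3 -m creep '[{"dx":-0.06,"dy":0,"dz":0.7,"rx":0,"ry":0,"rz":0},{"dx":0,"dy":0,"dz":0.8,"rx":0,"ry":0,"rz":0},{"dx":0,"dy":0,"dz":0.8,"rx":0,"ry":0,"rz":0},{"dx":0,"dy":0,"dz":0.6,"rx":0,"ry":0,"rz":0},{"dx":0,"dy":0,"dz":0.38,"rx":0,"ry":0,"rz":0},{"dx":0,"dy":0,"dz":0,"rx":0,"ry":0,"rz":0},{"dx":0,"dy":0,"dz":0,"rx":0,"ry":0,"rz":0}]'
python3 - <<'E'
from h import *
delta([.534,-.141,.111],np.radians(105))
E
```

```text
36.68651609368496 0.07067789810962528
36.686516093684894 0.06900241051892257
t: 3.8
tool_pos: [0.5348, -0.1412, 0.1123]
orientation: [3.141, 0.0, 1.834]
wrist_force: [-0.3, -0.7, -0.3]
gripper_width: 0.0882
grip_force: 0.0
pose [ 0.5348 -0.1412  0.1123] [1.7995e+02 1.0000e-02 1.0509e+02] q7 0.81
units tool [ 0.011 -0.017  0.032] rot units [0.006 0.001 0.012]
```

Close the gripper.

```bash
python3 -m creep '[{"dx":0,"dy":0,"dz":0.02,"rx":0,"ry":0,"rz":0},{"dx":0,"dy":0,"dz":0,"rx":0,"ry":0,"rz":0},{"dx":0,"dy":0,"dz":0,"rx":0,"ry":0,"rz":0},{"dx":0,"dy":0,"dz":0,"rx":0,"ry":0,"rz":0},{"dx":0,"dy":0,"dz":0,"rx":0,"ry":0,"rz":0},{"dx":0,"dy":0,"dz":0,"rx":0,"ry":0,"rz":0},{"dx":0,"dy":0,"dz":0,"rx":0,"ry":0,"rz":0},{"dx":0,"dy":0,"dz":0,"rx":0,"ry":0,"rz":0}]' -1
python3 - <<'E'
from h import *
delta([.5126,.0226,.20],np.radians(105-20))
E
```

```text
t: 4.6
tool_pos: [0.5344, -0.1416, 0.1108]
orientation: [3.141, 0.0, 1.833]
wrist_force: [-0.3, -0.8, 0.5]
gripper_width: 0.0373
grip_force: 30.0
pose [ 0.5344 -0.1416  0.1108] [179.99   0.   105.04] q7 0.81
units tool [ 4.106  0.54  -2.231] rot units [1.000e-03 0.000e+00 2.505e+00]
```

```bash
python3 -m creep '[{"dx":0,"dy":0,"dz":-0.5,"rx":0,"ry":0,"rz":0},{"dx":0,"dy":0,"dz":-0.9,"rx":0,"ry":0,"rz":0},{"dx":0,"dy":0,"dz":-0.8,"rx":0,"ry":0,"rz":0},{"dx":0.8,"dy":0.1,"dz":0,"rx":0,"ry":0,"rz":0},{"dx":0.9,"dy":0.12,"dz":0,"rx":0,"ry":0,"rz":0},{"dx":0.9,"dy":0.12,"dz":0,"rx":0,"ry":0,"rz":0},{"dx":0.8,"dy":0.1,"dz":0,"rx":0,"ry":0,"rz":0},{"dx":0.7,"dy":0.1,"dz":0,"rx":0,"ry":0,"rz":0}]'
python3 -m creep '[{"dx":0,"dy":0,"dz":0,"rx":0,"ry":0,"rz":1},{"dx":0,"dy":0,"dz":0,"rx":0,"ry":0,"rz":1},{"dx":0,"dy":0,"dz":0,"rx":0,"ry":0,"rz":0.8},{"dx":0,"dy":0,"dz":0,"rx":0,"ry":0,"rz":0},{"dx":0,"dy":0,"dz":0,"rx":0,"ry":0,"rz":0}]'
python3 - <<'E'
from h import *
grab('side','s3');grab('top','t3')
delta([.5124,.0226,.16],np.radians(105-22)); print(robot.state()['joint_pos'].round(2),robot.state()['gripper_width'])
s,t=load('s3'),load('t3')
f=lambda i,x,y:cv2.resize(i[y-50:y+50,x-65:x+65],(390,300),interpolation=cv2.INTER_CUBIC)
cv2.imwrite('pics/s3.png',np.hstack([f(s['pixels'],311,165),f(t['pixels'],290,185)]))
E
```

```text
t: 5.4
tool_pos: [0.5119, 0.0242, 0.1986]
orientation: [-3.141, -0.001, 1.834]
wrist_force: [0.5, -0.1, -1.2]
gripper_width: 0.0368
grip_force: 30.0
t: 5.9
tool_pos: [0.5124, 0.0224, 0.1986]
orientation: [-3.141, 0.0, 1.445]
wrist_force: [0.2, 0.1, -1.1]
gripper_width: 0.0373
grip_force: 30.0
pose [0.5125 0.0223 0.1987] [-179.99   -0.     82.76] q7 0.12
units tool [ 0.007 -0.004  0.967] rot units [-0.001 -0.    -0.03 ]
[-0.58  0.51  0.57  2.01 -0.41  0.74  0.12] 0.03714753385861736
```

View pics/s3.png

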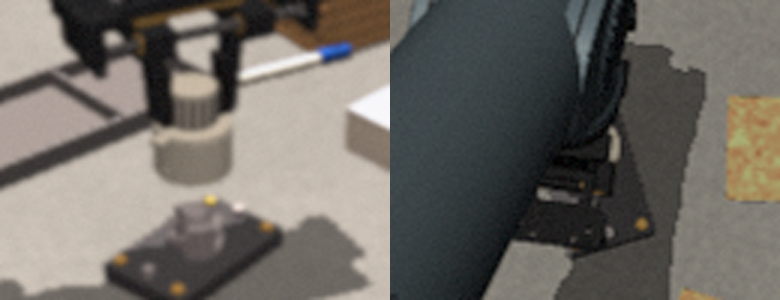

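The cap is held upright above the plug. Let it down.

```bash
python3 -m creep '[{"dx":0,"dy":0,"dz":0.5,"rx":0,"ry":0,"rz":0},{"dx":0,"dy":0,"dz":0.5,"rx":0,"ry":0,"rz":0},{"dx":0,"dy":0,"dz":0.2,"rx":0,"ry":0,"rz":0},{"dx":0,"dy":0,"dz":0.1,"rx":0,"ry":0,"rz":0},{"dx":0,"dy":0,"dz":0,"rx":0,"ry":0,"rz":0}]'
python3 -m creep '[{"dx":0,"dy":0,"dz":0.08,"rx":0,"ry":0,"rz":0},{"dx":0,"dy":0,"dz":0.08,"rx":0,"ry":0,"rz":0},{"dx":0,"dy":0,"dz":0.05,"rx":0,"ry":0,"rz":0},{"dx":0,"dy":0,"dz":0,"rx":0,"ry":0,"rz":0}]'
```

```text
t: 6.5
tool_pos: [0.5126, 0.0222, 0.1467]
orientation: [-3.141, 0.0, 1.443]
wrist_force: [-0.0, 0.9, -1.5]
gripper_width: 0.0375
grip_force: 30.0
t: 6.9
tool_pos: [0.5125, 0.0224, 0.1382]
orientation: [-3.141, -0.0, 1.443]
wrist_force: [0.3, 0.0, -0.7]
gripper_width: 0.0374
grip_force: 30.0
```

```bash
python3 -m creep '[{"dx":0,"dy":0,"dz":0.03,"rx":0,"ry":0,"rz":0},{"dx":0,"dy":0,"dz":0,"rx":0,"ry":0,"rz":0}]'
python3 -m creep '[{"dx":0,"dy":0,"dz":0.03,"rx":0,"ry":0,"rz":1},{"dx":0,"dy":0,"dz":0.03,"rx":0,"ry":0,"rz":1},{"dx":0,"dy":0,"dz":0,"rx":0,"ry":0,"rz":0}]'; python3 -c "
from h import *
print(robot.state()['ft_torque'])"
```

```text
t: 7.1
tool_pos: [0.5127, 0.0224, 0.1373]
orientation: [3.141, -0.0, 1.442]
wrist_force: [-0.4, 0.5, 2.0]
gripper_width: 0.0374
grip_force: 30.0
t: 7.4
tool_pos: [0.5128, 0.0223, 0.1347]
orientation: [3.141, 0.001, 1.162]
wrist_force: [-0.0, 0.4, 0.2]
gripper_width: 0.0369
grip_force: 30.0
[-0.12561566  0.08680713 -0.0181115 ]
```

```bash
for i in 1; do python3 -m creep '[{"dx":0,"dy":0,"dz":0.03,"rx":0,"ry":0,"rz":1},{"dx":0,"dy":0,"dz":0,"rx":0,"ry":0,"rz":0}]'; python3 -c "
from h import *
print(robot.state()['ft_torque'])"; python3 -m creep '[{"dx":0,"dy":0,"dz":0.03,"rx":0,"ry":0,"rz":1},{"dx":0,"dy":0,"dz":0,"rx":0,"ry":0,"rz":0}]'; python3 -c "
from h import *
print(robot.state()['ft_torque'])"; done
```

```text
t: 7.6
tool_pos: [0.513, 0.0223, 0.1339]
orientation: [3.141, 0.0, 1.025]
wrist_force: [-0.1, -0.4, 3.3]
gripper_width: 0.0374
grip_force: 30.0
[-0.10625392  0.23214189  0.22303022]
t: 7.8
tool_pos: [0.513, 0.0222, 0.1331]
orientation: [3.141, -0.0, 0.886]
wrist_force: [-1.5, -0.6, 7.4]
gripper_width: 0.0373
grip_force: 30.0
[-0.27208812  0.46838573  0.35045953]
```

```bash
python3 -m creep '[{"dx":0,"dy":0,"dz":0.02,"rx":0,"ry":0,"rz":1},{"dx":0,"dy":0,"dz":0,"rx":0,"ry":0,"rz":0}]'; python3 - <<'E'
from h import *
print(robot.state()['ft_torque'])
grab('wrist','w4');grab('side','s4'); a,s=load('w4'),load('s4')
f=lambda i,x,y:cv2.resize(i[y-50:y+50,x-65:x+65],(390,300),interpolation=cv2.INTER_CUBIC)
x,y=proj(a,[.5126,.0226,.07]).astype(int);print(x,y)
cv2.imwrite('pics/s4.png',np.hstack([f(s['pixels'],311,180),cv2.resize(a['pixels'],(400,300))[:300]]))
E
```

```text
t: 8.0
tool_pos: [0.5129, 0.0222, 0.1325]
orientation: [3.141, -0.001, 0.746]
wrist_force: [-2.5, 0.3, 12.5]
gripper_width: 0.037
grip_force: 30.0
[-0.10443992  0.75047204  0.24829512]
319 246
```

View pics/s4.png

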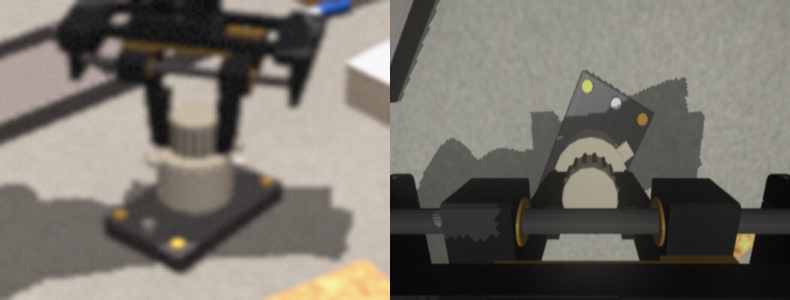

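```bash
python3 - <<'E'
from h import *
a=load('w4')
print('pin',atz(a,(361.6,137.3),.026))
for z in(.055,.06,.065):
  v=atz(a,(376,201),z)-np.array([.5129,.0224,z]); print(z,np.degrees(np.arctan2(v[1],v[0])),np.linalg.norm(v))
b=load('w2')
for p in ((357.5,171.3),(288.8,197.8)):
  for z in (.03,.035,.04):
    print(z,np.linalg.norm(atz(b,p,z)-[.534,-.141,z]))
E
```

```text
pin [0.56582737 0.03833819 0.026     ]
0.055 -14.089394790072316 0.03485720873919705
0.06 -11.239875325574982 0.03494508040409597
0.065 -8.411600916494852 0.0351188293757646
0.03 0.03628283536644656
0.035 0.03600917528718725
0.04 0.035770176039173256
0.03 0.03466604481402095
0.035 0.0335697999323938
0.04 0.032507211277205725
```

The ear sits about 28° past the index line while the tool has turned about 42°, so the grip is slipping at a stop. I ease the press, turn once more, and check the ear again.

```bash
python3 -m creep '[{"dx":0,"dy":0,"dz":-0.03,"rx":0,"ry":0,"rz":0},{"dx":0,"dy":0,"dz":0,"rx":0,"ry":0,"rz":1},{"dx":0,"dy":0,"dz":0,"rx":0,"ry":0,"rz":1},{"dx":0,"dy":0,"dz":0,"rx":0,"ry":0,"rz":0}]'; python3 - <<'E'
from h import *
print(robot.state()['ft_torque'])
g=grab('wrist','w5')
x,y=proj(g,[.547,.0157,.06]).astype(int);print(x,y); y=max(y,75); x=min(x,560)
cv2.imwrite('pics/w5.png',cv2.resize(g['pixels'][y-75:y+75,x-80:x+80],(640,600),interpolation=cv2.INTER_CUBIC));print(x-80,y-75)
E
```

```text
t: 8.5
tool_pos: [0.5114, 0.0221, 0.1327]
orientation: [-3.141, 0.003, 0.465]
wrist_force: [-4.8, -1.5, 6.2]
gripper_width: 0.037
grip_force: 30.0
[-0.35090531  1.05687798  0.33172138]
364 184
284 109
```

View pics/w5.png

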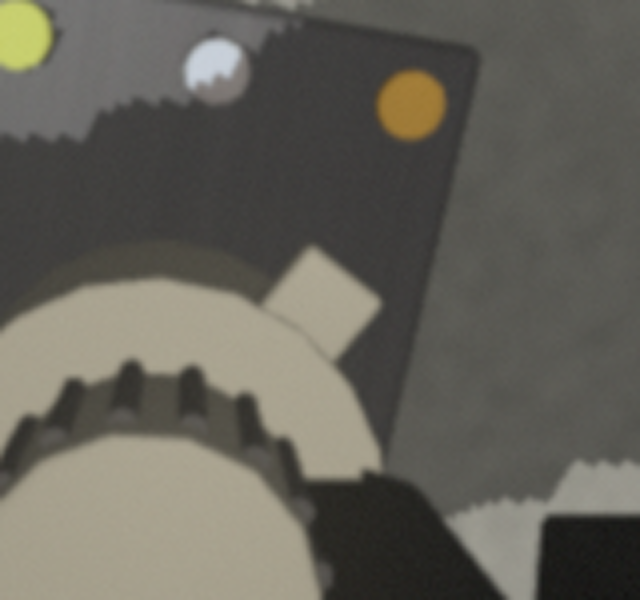

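The ear is at crop (320,303), full (364,185), just where it was before. So this is a hard stop at 28°, with the edge near 26 mm, and the cap is faulty: small compartment. Turn it back to the index line.

```bash
python3 -m creep '[{"dx":0,"dy":0,"dz":-0.01,"rx":0,"ry":0,"rz":-0.7},{"dx":0,"dy":0,"dz":-0.03,"rx":0,"ry":0,"rz":-0.7},{"dx":0,"dy":0,"dz":-0.03,"rx":0,"ry":0,"rz":-0.7},{"dx":0,"dy":0,"dz":-0.03,"rx":0,"ry":0,"rz":-0.7},{"dx":0,"dy":0,"dz":-0.02,"rx":0,"ry":0,"rz":-0.6},{"dx":0,"dy":0,"dz":0,"rx":0,"ry":0,"rz":0}]'; python3 - <<'E'
from h import *
print(robot.state()['ft_torque'])
g=grab('wrist','w6')
# find ear: bright white-ish region at ear radius
h=.061; c=np.array([.5126,.0224])
G=cv2.cvtColor(g['pixels'],cv2.COLOR_BGR2GRAY)
for d in range(-40,61,4):
    r=np.radians(d); X=[c[0]+.0355*np.cos(r),c[1]+.0355*np.sin(r),h]; u,v=proj(g,X).astype(int)
    if 0<=u<640 and 0<=v<400: print(d,(u,v),g['pixels'][v,u])
E
```

```text
t: 9.15
tool_pos: [0.5126, 0.0224, 0.1376]
orientation: [-3.141, -0.001, 0.943]
wrist_force: [-0.7, -0.3, -0.7]
gripper_width: 0.0372
grip_force: 29.9
[-0.10630021  0.11803551 -0.04719248]
-40 (np.int64(386), np.int64(239)) [32 35 34]
-36 (np.int64(386), np.int64(235)) [32 36 35]
-32 (np.int64(386), np.int64(231)) [34 36 38]
-28 (np.int64(386), np.int64(227)) [78 85 85]
-24 (np.int64(385), np.int64(222)) [68 71 72]
-20 (np.int64(385), np.int64(218)) [58 60 62]
-16 (np.int64(383), np.int64(214)) [60 61 62]
-12 (np.int64(382), np.int64(210)) [56 59 59]
-8 (np.int64(380), np.int64(206)) [58 60 62]
-4 (np.int64(378), np.int64(202)) [58 61 62]
0 (np.int64(375), np.int64(198)) [59 62 64]
4 (np.int64(373), np.int64(194)) [67 73 74]
8 (np.int64(370), np.int64(191)) [142 160 167]
12 (np.int64(366), np.int64(188)) [142 160 166]
16 (np.int64(363), np.int64(185)) [142 161 167]
20 (np.int64(359), np.int64(182)) [142 162 167]
24 (np.int64(355), np.int64(180)) [133 150 156]
28 (np.int64(351), np.int64(177)) [64 68 70]
32 (np.int64(346), np.int64(175)) [64 70 72]
36 (np.int64(342), np.int64(174)) [65 73 76]
40 (np.int64(337), np.int64(173)) [67 74 77]
44 (np.int64(332), np.int64(172)) [66 74 76]
48 (np.int64(328), np.int64(171)) [66 73 75]
52 (np.int64(323), np.int64(171)) [66 75 76]
56 (np.int64(318), np.int64(171)) [67 74 76]
60 (np.int64(313), np.int64(171)) [66 73 75]
```

The ear is back at about 16° (index line 16.8°). Lift off.

```bash
python3 -m creep '[{"dx":0,"dy":0,"dz":-0.1,"rx":0,"ry":0,"rz":0},{"dx":0,"dy":0,"dz":-0.1,"rx":0,"ry":0,"rz":0},{"dx":0,"dy":0,"dz":0,"rx":0,"ry":0,"rz":0}]'
python3 -m creep '[{"dx":0,"dy":0,"dz":-0.3,"rx":0,"ry":0,"rz":0},{"dx":0,"dy":0,"dz":-0.6,"rx":0,"ry":0,"rz":0},{"dx":0,"dy":0,"dz":-0.6,"rx":0,"ry":0,"rz":0},{"dx":0,"dy":0,"dz":0,"rx":0,"ry":0,"rz":1},{"dx":0,"dy":0,"dz":0,"rx":0,"ry":0,"rz":1},{"dx":0,"dy":0,"dz":0,"rx":0,"ry":0,"rz":1},{"dx":0,"dy":0,"dz":0,"rx":0,"ry":0,"rz":1},{"dx":0,"dy":0,"dz":0,"rx":0,"ry":0,"rz":0}]'
python3 - <<'E'
from h import *
t,s=load('top0'),load('side0')
# tray corners: top view, hold against side view
C=[atz(t,p,.022) for p in((168,137),(214,132),(221,234),(173,238))]
print([proj(s,c).round() for c in C])
m=sum(C)/4; d=(C[0]+C[1]-C[2]-C[3])[:2]; L=np.linalg.norm(d)/2; d=d/np.linalg.norm(d); print(m,L,d,'w',np.linalg.norm(C[0]-C[1]))
# cross wall
cw=(atz(t,(169,177),.022)+atz(t,(217,174),.022))/2; print('cross',cw,(cw-m)[:2]@d)
T=m[:2]+.081*d; print(T)
delta([*T,.20],np.radians(22)); print(robot.state()['joint_pos'].round(2))
E
```

```text
t: 9.5
tool_pos: [0.5129, 0.0224, 0.1461]
orientation: [3.141, -0.0, 0.939]
wrist_force: [0.2, 0.3, -1.2]
gripper_width: 0.0375
grip_force: 29.9
t: 10.3
tool_pos: [0.5126, 0.0226, 0.206]
orientation: [3.141, 0.0, 0.38]
wrist_force: [-0.1, -0.0, -1.5]
gripper_width: 0.0371
grip_force: 29.8
[array([293., 127.]), array([319., 142.]), array([236., 174.]), array([213., 156.])]
[0.5350723  0.28217414 0.022     ] 0.27699732778063174 [0.99357102 0.11321051] w 0.12499275703587688
cross [0.55853913 0.28600104 0.022     ] 0.023749208291486155
[0.61555155 0.29134419]
pose [0.5126 0.0226 0.206 ] [179.97   0.    21.78] q7 -0.73
units tool [ 4.883 -5.285  0.147] rot units [ 0.003  0.    -0.027]
[-0.79  0.6   0.88  2.01 -0.64  0.82 -0.73]
```

The tray checks out: 277 by 125 mm seen, cross wall at +24 mm, and the side view agrees on the corners. Carry the cap there.

```bash
python3 -m creep '[{"dx":0.6,"dy":-0.65,"dz":0,"rx":0,"ry":0,"rz":0},{"dx":0.8,"dy":-0.85,"dz":0,"rx":0,"ry":0,"rz":0},{"dx":0.8,"dy":-0.85,"dz":0,"rx":0,"ry":0,"rz":0},{"dx":0.8,"dy":-0.85,"dz":0,"rx":0,"ry":0,"rz":0},{"dx":0.8,"dy":-0.85,"dz":0,"rx":0,"ry":0,"rz":0},{"dx":0.7,"dy":-0.8,"dz":0,"rx":0,"ry":0,"rz":0},{"dx":0.4,"dy":-0.45,"dz":0,"rx":0,"ry":0,"rz":0},{"dx":0,"dy":0,"dz":0,"rx":0,"ry":0,"rz":0}]'
python3 - <<'E'
from h import *
delta([.6155,.2913,.120]); print(robot.state()['joint_pos'].round(2))
s=grab('side','s7');
cv2.imwrite('pics/s7.png',cv2.resize(s['pixels'][60:210,180:380],(800,600),interpolation=cv2.INTER_CUBIC))
E
```

```text
t: 11.1
tool_pos: [0.6156, 0.2971, 0.2053]
orientation: [-3.14, -0.001, 0.391]
wrist_force: [-0.4, -0.5, -1.5]
gripper_width: 0.0375
grip_force: 29.8
pose [0.6156 0.2971 0.2053] [-1.7992e+02 -5.0000e-02  2.2420e+01] q7 -1.18
units tool [-0.059  0.136  2.132] 
[-1.01  0.86  0.83  1.55 -0.7   1.05 -1.18]
```

View pics/s7.png

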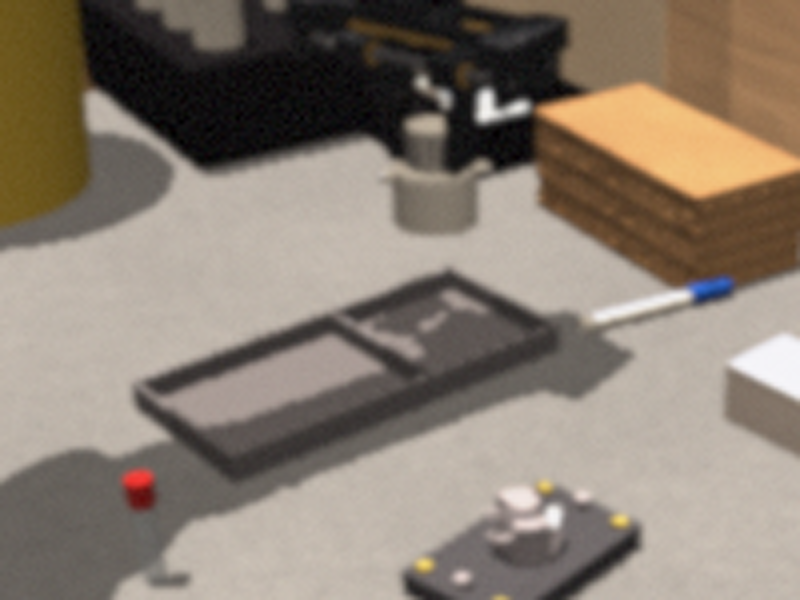

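The cap (crop 435,175) hangs upright above the small compartment (crop 445,320). Lower it.

```bash
python3 -m creep '[{"dx":-0.06,"dy":0.13,"dz":0.5,"rx":0,"ry":0,"rz":0},{"dx":0,"dy":0,"dz":0.8,"rx":0,"ry":0,"rz":0},{"dx":0,"dy":0,"dz":0.6,"rx":0,"ry":0,"rz":0},{"dx":0,"dy":0,"dz":0.25,"rx":0,"ry":0,"rz":0},{"dx":0,"dy":0,"dz":0.05,"rx":0,"ry":0,"rz":0},{"dx":0,"dy":0,"dz":0,"rx":0,"ry":0,"rz":0}]'
python3 -m creep '[{"dx":0,"dy":0,"dz":0.03,"rx":0,"ry":0,"rz":0},{"dx":0,"dy":0,"dz":0.03,"rx":0,"ry":0,"rz":0},{"dx":0,"dy":0,"dz":0,"rx":0,"ry":0,"rz":0}]'
```

```text
t: 11.75
tool_pos: [0.6159, 0.2857, 0.1185]
orientation: [3.141, -0.001, 0.381]
wrist_force: [0.1, 0.3, -0.4]
gripper_width: 0.037
grip_force: 29.8
t: 12.05
tool_pos: [0.6156, 0.2865, 0.1157]
orientation: [-3.141, -0.001, 0.381]
wrist_force: [-0.5, 0.3, -1.0]
gripper_width: 0.0372
grip_force: 29.8
```

```bash
python3 -m creep '[{"dx":0,"dy":0,"dz":0.04,"rx":0,"ry":0,"rz":0},{"dx":0,"dy":0,"dz":0.04,"rx":0,"ry":0,"rz":0},{"dx":0,"dy":0,"dz":0.03,"rx":0,"ry":0,"rz":0},{"dx":0,"dy":0,"dz":0,"rx":0,"ry":0,"rz":0}]'
```

```text
t: 12.45
tool_pos: [0.6157, 0.2862, 0.1127]
orientation: [-3.141, -0.0, 0.381]
wrist_force: [-6.1, -1.1, 14.0]
gripper_width: 0.0371
grip_force: 29.8
```

On the floor with 14 N. Release, rise and check.

```bash
python3 -m creep '[{"dx":0,"dy":0,"dz":-0.02,"rx":0,"ry":0,"rz":0},{"dx":0,"dy":0,"dz":0,"rx":0,"ry":0,"rz":0},{"dx":0,"dy":0,"dz":0,"rx":0,"ry":0,"rz":0},{"dx":0,"dy":0,"dz":0,"rx":0,"ry":0,"rz":0},{"dx":0,"dy":0,"dz":0,"rx":0,"ry":0,"rz":0},{"dx":0,"dy":0,"dz":0,"rx":0,"ry":0,"rz":0}]' 1
python3 -m creep '[{"dx":0,"dy":0,"dz":-0.4,"rx":0,"ry":0,"rz":0},{"dx":0,"dy":0,"dz":-0.8,"rx":0,"ry":0,"rz":0},{"dx":0,"dy":0,"dz":-0.8,"rx":0,"ry":0,"rz":0},{"dx":0,"dy":0,"dz":-0.8,"rx":0,"ry":0,"rz":0},{"dx":0,"dy":0,"dz":0,"rx":0,"ry":0,"rz":0},{"dx":0,"dy":0,"dz":0,"rx":0,"ry":0,"rz":0}]'
python3 - <<'E'
from h import *
s=grab('side','s8');t=grab('top','t8')
cv2.imwrite('pics/s8.png',np.hstack([cv2.resize(s['pixels'][60:210,180:380],(400,300),interpolation=cv2.INTER_CUBIC),cv2.resize(t['pixels'][100:250,130:330],(400,300))]))
E
```

```text
t: 13.05
tool_pos: [0.6153, 0.2863, 0.1114]
orientation: [3.142, 0.0, 0.381]
wrist_force: [0.7, 0.7, -0.5]
gripper_width: 0.0831
grip_force: 0.0
t: 13.65
tool_pos: [0.6157, 0.2865, 0.2249]
orientation: [-3.141, -0.002, 0.381]
wrist_force: [-0.5, -0.5, -0.2]
gripper_width: 0.0882
grip_force: 0.0
```

View pics/s8.png

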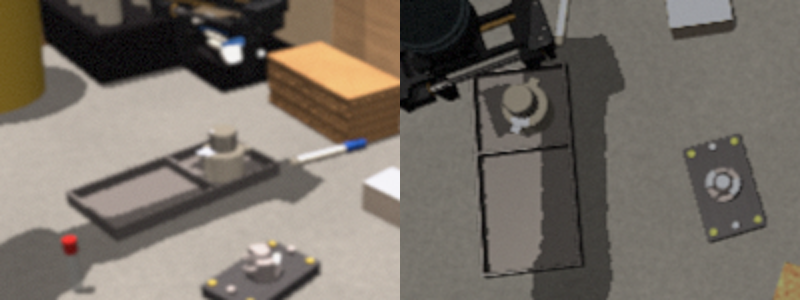

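The cap stands upright in the small compartment (left 223,155; right 522,103), clear of the walls and the gripper. I hand the job in.

```bash
python3 -c "
from cell import robot
print(robot.sign_off())"
```

```text
the job is handed in; nothing more can be done
None
```

The cap from the cork mat is faulty: it stopped short at about 28° on the gauge, so I unscrewed it, stood it upright in the small compartment, left the dish cap alone, and handed the job in (no verdict was returned).

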